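# Feed two rollers into the slide-lid case and shut it

### The arm

A 6-joint arm with a two-finger parallel gripper is mounted at the origin on the work surface. World frame = base frame: x ahead of the robot, y to its left, z up, the work surface at z = 0. Lengths are in m, angles in rad, forces in N, time in s.
With the tool pointing down it reaches from about 0.25 to 0.725 m from the base axis. Payload 4 kg.
Tool frame: the origin (TCP) lies where the fingers leave the gripper's body, on its centre line; the fingertips stand 73 mm ahead of it and the grasp point (between the pads) lies 54 mm ahead of it (bot.tip_reach is the z of the fingertips in the tool frame, in m); z points along the fingers, x is the direction in which the jaws open and shut, and the axes are right-handed (so a half turn about z gives the same grasp; the last joint's range is limited). The gripper opens to 85 mm and grips with 20 to 120 N. Pads are 22 mm wide; open, the fingers measure 114 mm over their backs; the gripper's body (76 mm by 85 mm) begins 54 mm behind the grasp point. The pads swing forward as they close: fully open they stand 13 mm farther back than shut.
Start: joints at [1.114, 0.241, 0.005, 1.335, 0, 1.571], TCP at [0.221, 0.449, 0.304] pointing down, gripper open.
Joint ranges: [-2.72, 2.72], [-1.05, 1.87], [-1.09, 1.28], [-1.99, 2.15], [-1.42, 1.44], [-3.14, 3.14]. Speed limits (rad/s): [2.79, 2.79, 3.14, 3.14, 3.14, 3.14].

### API

Orientations are given as a unit quaternion [x, y, z, w].
In Python, from workcell import bot, vision, job_done gives the robot as it stands.
- The arm moves only by the tool drive_tool, never from a script. Its argument "steps" is one flat list of numbers, 7 for each row, row after row: the shift along the tool's x, y, z in m, then the turn, a rotation vector about the tool's x, y, z in degrees, then the closure, from -1 (fully open) to 1 (shut). A call has 1 to 8 rows; each row shifts and turns the commanded pose from where the row before left it, along the tool's axes as they then stand; what a row does not reach is not made up. A row lasts 1/12 s, in which the tool goes at most 41.7 mm and 7.16 degrees, less where a joint would pass 70% of its speed; a pose out of reach is approached as far as the arm can. A call is refused whole if a number of a shift passes 0.0417 or a number of a turn 7.16, either way. A call with a gripper value outside its range is refused whole. The fingers move at their own pace and stop on an object; the grip force is fixed at half the most. Time passes only in rows, so rows that do not move let the fingers close. It gives the time, the measured TCP pose, the force and the opening at its end, in the units of the state.
- bot.get_obs(): the state, without advancing time (a new reading comes with each control period).
- vision.camera(name): name is "scene" or "top"; returns (picture, depth): 400x640x3 uint8, red, green, blue; 400x640 float32, m along the optical axis (not along the pixel's ray), 0 where there is no reading.
- vision.camera_model(name): a dict with "mtx" (3x3 intrinsics, pixels), "rvec" (rotation vector, rad) and "tvec" (3), from world to camera coordinates, as OpenCV has them. Camera axes: x right, y down, z forward; pixel columns grow to the right and rows downward; lengths in m; the calibration is good to about 2 mm. A picture is of the moment at which its call begins. camera_model takes no time and is no camera call.
- job_done(): hands the job in, once; it reports no verdict.
The state is a dict: "clock": time; "joint_pos": joint angles; "joint_vel": joint speeds; "tau": joint torques, N m; "eef_pos": TCP position; "tool_rot": TCP orientation; "ft_force": force on the tool from outside, world axes, zero at the start; "ft_torque": the same for the moment, N m; "grip_width": finger opening in m.
Only numpy, scipy, OpenCV 4.12 (cv2) and the standard library are available. Lean on these libraries where they do the work, as an engineer would, in place of code of your own. Each camera call takes 0.05 s, during which the arm holds its last target.

### The job

Tilt the joystick on the grey console to its left, towards the chute, to lift the chute's gate; hold it over until both steel rollers have rolled into the black case, then let the stick spring back to centre. After that, slide the case's grey lid over the opening, pushing it past the small ridge until it is fully home. Leave the jar, brush, tape roll and cup standing near by where they are.

Things in the scene. Friction and masses are not known exactly. Their poses are not given: they have to be found in the camera images.
- stick (a joint): Tilt (rad) of the joystick: 0 centred, positive = to its left (+y of knob, the chute's side), stops at -0.5 and +0.5. It tilts only from side to side and springs back to 0 when let go; about 5 N sideways at the knob holds it at 0.45. It drives the gate at once.
- gate (a joint): Height (m) of the chute's gate above shut: 0.1 m per rad of stick tilt. The 30 mm rollers pass under it from about 0.033 (stick at 0.33 rad).
- knob (a point): Centre of the joystick's black ball knob, 34 mm diameter, on a 12 mm steel rod. Its pivot is 85 mm away along this point's -z. z runs out along the stick: centred, it leans 30 degrees from vertical towards the console's front (robot's side). y is the stick's left, level when centred; x points away from the robot, up the sloping panel.
- console: Grey joystick console, 150 mm wide (y), fixed. Origin: centre of its underside; its front faces -x. The knob, centred, is at x -62, z 149 mm. Over it a fixed clear guard plate in a steel frame: underside at z 275, from x -62 (straight above the knob) to x 92, y +-72 mm; posts at x 85, y +-66. So come in from the front, the tool leaning 25 to 45 degrees from vertical.
- case: Black case, fixed below the chute's low end. Origin: underside, below the middle of its opening (100 mm in x, 90 in y; floor at z 8, rim at 60). x = the way the lid closes, y = towards the chute. The lid parks on a deck, x -55 to -165. Lid channels at y +-58 mm, 74 mm tall. Backstop plate 110 mm tall at y -60, x +-55.
- chute: Aluminium chute, fixed; same origin and axes as the case. It slopes down along -y from y 259 (floor at z 130, side walls 165 mm) to its low end at y 50 (floor at z 78, walls 112), x +-47. Its steel gate is at y 86: top edge at z 173 shut, 223 lifted, between posts 190 mm tall at x +-52.
- lid (a joint): How far (m) the lid is open: 0 fully home, about 0.10 at the start (opening clear), most 0.106. Sliding takes about 2 N; between 0.011 and 0.006 it must be forced over a small sprung ridge (peak about 15 N), then it runs against a solid end stop at 0. It stays where it is left.
- lid_rib (a point): Centre of the upright grip rib on the grey lid: 12 (x) by 50 (y) by 30 mm tall, in the middle of the lid. Its top is 15 mm above this point, the lid's flat top 15 mm below. Lid 108 by 102 mm, 5 mm thick. x = the way the lid closes, y = towards the chute, z up. 83 mm above the bench.
- roller0_center (a point): Centre of a plain steel roller, 80 mm long, 30 mm diameter, about 150 g, waiting in the chute against the gate, its axis along case x. Lying in the case its centre is 23 mm above the case's underside.
- roller1_center (a point): Centre of the second such roller, waiting behind the first in the chute.
- jar: Bystander, to be left alone: white jar, 60 mm diameter, 85 mm tall, behind, between console and case. Origin: centre of its underside.
- brush: Bystander, to be left alone: hand brush, 180 mm long along its x, lying in front of the console. Origin: centre of its underside.
- tape: Bystander, to be left alone: roll of paper tape lying flat, 100 mm diameter, 25 mm tall. Origin: centre of its underside.
- cup: Bystander, to be left alone: brown cup, 72 mm diameter, 90 mm tall. Origin: centre of its underside.
Not all that is in view belongs to the job. Leave any pink look-alike of the part that bears roller0_center alone.

How it is judged:
By the outcome, as a careful person would: the job done as asked, in the order asked, and still so for the second after the job is handed in, with the robot touching nothing.
It also fails if it takes over 48 s, if anything falls off the work surface, if the arm or the gripper's body presses on something with over 40 N, if the wrist force passes 120 N, or if a joint passes its speed limit or range.

## Working session

There is one attempt and no reset: what is moved stays moved. The work goes in short steps, Python scripts to look and compute and a tool call to move; the robot and the scene stay as the last step left them, time stands still between calls to the robot, and variables do not carry over. Pictures are saved under pics/ and viewed, and the job is handed in when it is done.

Besides the shell and the picture viewer there is one more tool, called as name(argument=value, ...) on one line, values as JSON. drive_tool: Moves the arm, as the interface text tells. Its arguments: {"type":"object","properties":{"steps":{"type":"array"}},"required":["steps"]}

```bash
ls; mkdir -p pics
python3 - <<'E'
from workcell import bot, vision
import cv2,numpy as np
print(bot.get_obs(), bot.tip_reach)
for n in("scene","top"):
    p,d=vision.camera(n); cv2.imwrite(f"pics/{n}0.png",p[:,:,::-1]); np.save(f"pics/{n}0.npy",d)
    m=vision.camera_model(n); R=cv2.Rodrigues(np.array(m["rvec"]))[0]
    print(n,m["mtx"],-R.T@np.array(m["tvec"]).ravel(), R[2])
E
```

```text
pics
{'clock': 0.0, 'joint_pos': array([1.11400714e+00, 2.41409262e-01, 3.75465392e-03, 1.33518933e+00,
       1.16696744e-06, 1.57080940e+00]), 'joint_vel': array([-0.00074146,  0.00066794,  0.00030381, -0.00040116,  0.00098981,
       -0.00099737]), 'tau': array([-4.99056878e-04, -3.72318721e+01,  2.52406937e+01,  1.68929558e-02,
        8.48265995e-05,  1.74762067e-05]), 'eef_pos': array([0.22032925, 0.44831986, 0.30302626]), 'tool_rot': array([ 8.48845979e-01,  5.28639250e-01, -8.69355901e-04,  5.40740678e-04]), 'ft_force': array([ 0.35816731, -0.74641538, -0.8321913 ]), 'ft_torque': array([-0.00081337,  0.02089373, -0.03679895]), 'grip_width': 0.08537010844132831} 0.0726
scene [[360.88091323   0.         322.80897548]
 [  0.         360.88091323 204.39948537]
 [  0.           0.           1.        ]] [ 1.22924168 -0.34039     0.80845336] [-0.64985379  0.37384266 -0.66176409]
top [[503.14468374   0.         315.93068919]
 [  0.         503.14468374 199.96083319]
 [  0.           0.           1.        ]] [0.36470944 0.0338682  1.29652777] [ 0.16125883  0.00772668 -0.9868819 ]
```

View pics/scene0.png

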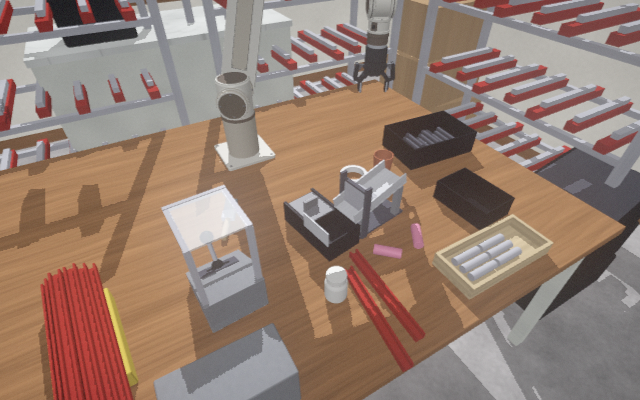

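View pics/top0.png

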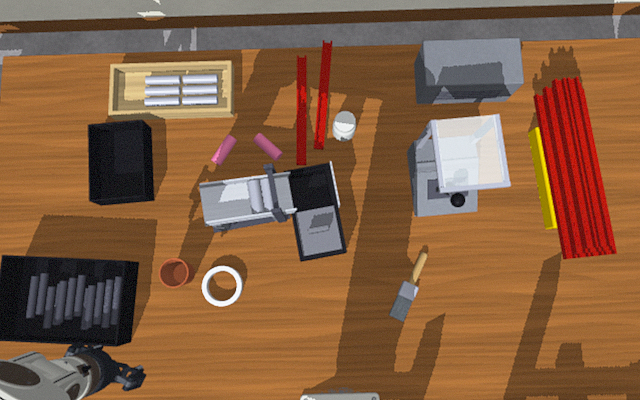

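```bash
cat > h.py <<'E'
import numpy as np,cv2
from workcell import bot,vision
def cam(n):
    m=vision.camera_model(n);K=np.array(m["mtx"]);R=cv2.Rodrigues(np.array(m["rvec"]))[0];t=np.array(m["tvec"]).ravel();return K,R,t
def cloud(n,d):
    K,R,t=cam(n);v,u=np.mgrid[:d.shape[0],:d.shape[1]]
    P=np.stack([(u-K[0,2])/K[0,0]*d,(v-K[1,2])/K[1,1]*d,d],-1)
    W=(P-t)@R; W[d==0]=np.nan; return W
def proj(n,p):
    K,R,t=cam(n);q=np.atleast_2d(p)@R.T+t;q=q@K.T;return q[:,:2]/q[:,2:]
E
python3 - <<'E'
import cv2
i=cv2.imread("pics/top0.png")
cv2.imwrite("pics/a.png",cv2.resize(i[150:270,190:350],None,fx=5,fy=5,interpolation=cv2.INTER_CUBIC))
cv2.imwrite("pics/b.png",cv2.resize(i[100:230,395:525],None,fx=4.6,fy=4.6,interpolation=cv2.INTER_CUBIC))
from h import *
d=np.load("pics/top0.npy");W=cloud("top",d)
for u,v in[(458,200),(458,198),(460,203),(320,222),(320,218),(304,235),(330,180),(250,190),(258,195),(268,192),(272,178),(470,150),(425,205),(343,125),(405,290)]: print(u,v,W[v,u].round(4))
E
```

```text
458 200 [ 0.5399 -0.2783  0.1705]
458 198 [ 0.5454 -0.2802  0.1647]
460 203 [ 0.5343 -0.2848  0.1617]
320 222 [0.5102 0.0349 0.0693]
320 218 [0.5198 0.0346 0.0716]
304 235 [0.4795 0.0749 0.0674]
330 180 [0.613  0.0074 0.0769]
250 190 [0.5833 0.198  0.1301]
258 195 [0.5714 0.1795 0.1272]
268 192 [0.579  0.1564 0.1214]
272 178 [0.6012 0.1413 0.1754]
470 150 [ 0.6261 -0.2789  0.2838]
425 205 [ 0.5481 -0.2284  0.0511]
343 125 [ 0.7505 -0.029   0.0854]
405 290 [ 0.34   -0.1722  0.0209]
```

View pics/a.png

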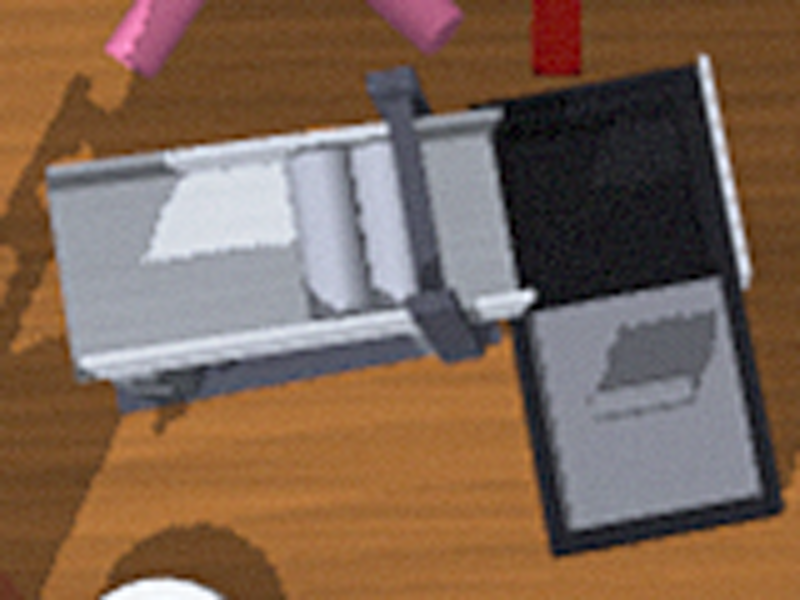

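View pics/b.png

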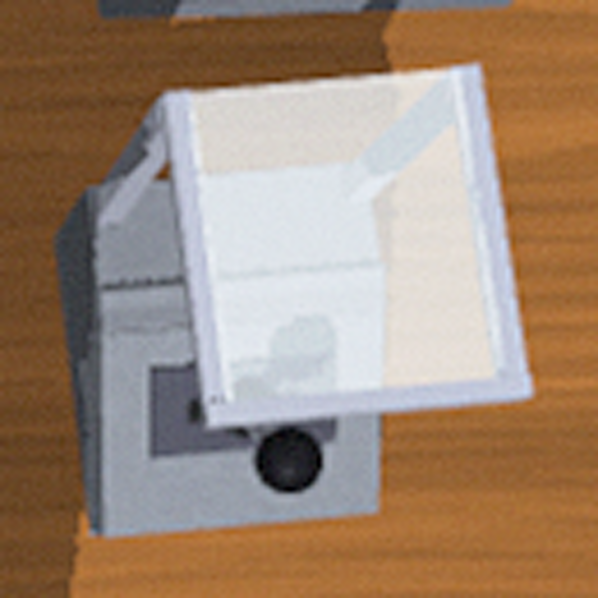

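Run:
```python
from h import *
from scipy.optimize import least_squares
d=np.load("pics/top0.npy");W=cloud("top",d);im=cv2.imread("pics/top0.png").astype(int)
def reg(u0,u1,v0,v1,z0,z1,f=None):
    S=W[v0:v1,u0:u1].reshape(-1,3);C=im[v0:v1,u0:u1].reshape(-1,3)
    m=(S[:,2]>z0)&(S[:,2]<z1)
    if f is not None:m&=f(C)
    return S[m]
def rect(P,n):
    r=cv2.minAreaRect((P[:,:2]*1000).astype(np.float32));print(n,len(P),np.round(r[0],1),np.round(r[1],1),round(r[2],2),"z",np.median(P[:,2]).round(4))
rect(reg(425,520,105,200,.262,.31),"guard")
rect(reg(285,350,195,262,.060,.078,lambda C:C.mean(1)>85),"lid")
R=reg(295,340,205,245,.085,.105);rect(R,"ribtop");print(R.mean(0))
rect(reg(285,360,150,270,.055,.1,),"case all")
rect(reg(195,345,155,235,.085,.2),"chute")
K=reg(448,470,188,212,.125,.2,lambda C:C.max(1)<70);print("knob n",len(K),K.min(0),K.max(0))
s=least_squares(lambda c:np.linalg.norm(K-c,axis=1)-.017,K.mean(0)-[0,0,.01],loss='soft_l1',f_scale=.002).x;print("knob",s)
# scene cam
d2=np.load("pics/scene0.npy");W2=cloud("scene",d2);i2=cv2.imread("pics/scene0.png").astype(int)
print("knob proj scene",proj("scene",s))
for n,p in(("scene",s),):
  u,v=proj(n,p)[0].astype(int);print(W2[v-3:v+4:3,u-3:u+4:3].round(3).tolist())
```

```text
guard 5170 [ 621.6 -276.9] [155. 146.] 3.78 z 0.2841
lid 1620 [511.1  48. ] [157.9 130.2] 12.81 z 0.0692
ribtop 113 [506.3  21. ] [29.3 96.6] 35.95 z 0.099
[0.49208201 0.04026942 0.09868012]
case all 2972 [539.3  54.5] [226.  130.9] 9.2 z 0.0703
chute 3846 [550.3 150.9] [162.4 320.3] 9.21 z 0.1216
knob n 157 [ 0.52862085 -0.29589129  0.14900354] [ 0.55787712 -0.26536387  0.17053158]
knob [ 0.54508388 -0.28134613  0.1494575 ]
knob proj scene [[206.86215622 237.12107205]]
[[[0.672, -0.298, 0.283], [0.674, -0.292, 0.282], [0.679, -0.287, 0.285]], [[0.68, -0.3, 0.283], [0.685, -0.295, 0.285], [0.686, -0.29, 0.284]], [[0.689, -0.302, 0.284], [0.692, -0.297, 0.284], [0.696, -0.292, 0.285]]]
```

Run:
```python
from h import *
d=np.load("pics/top0.npy");W=cloud("top",d);im=cv2.imread("pics/top0.png").astype(int)
print((W[215:250,296:346:1,2]*1000)[::2,::2].round(0).astype(int))
S=W[218:240,302:336].reshape(-1,3);R=S[(S[:,2]>.088)&(S[:,2]<.11)]
r=cv2.minAreaRect((R[:,:2]*1000).astype(np.float32));print(len(R),R.mean(0),r)
def rect(P,n):
    r=cv2.minAreaRect((P[:,:2]*1000).astype(np.float32));print(n,len(P),np.round(r,1) if 0 else r)
# lid by colour
C=im[190:265,285:355].reshape(-1,3);S=W[190:265,285:355].reshape(-1,3)
m=(C.mean(1)>95)&(abs(C[:,0]-C[:,2])<30)&(S[:,2]>.062)&(S[:,2]<.0735);P=S[m]
lab=P[:,0]<.56; rect(P[lab],"lid")
# whole case + deck footprint edges, z .055-.08
```

```text
[[                  72                   67                   66
                    73                   69                   72
                    65                   74                   67
                    68                   70                   65
                    75                   67                   75
                    64                   68                   69
                    73                   66                   75
                    75                    4                    3
                     0]
 [                  66                   62                   70
                    71                   69                   73
                    69                   72                   69
                    70                   69                   70
                    69                   67                   70
                    66                   69                   70
                    72                   67                   76
                    76                   -1                   -3
                     0]
 [          
[... 8303 characters left out ...]
                70                   72
                    69                   67                   69
                    73                   70                   69
                    73                   72                   72
                    71                   70                   60
                    63                   64                   79
                    76]]
111 [0.49166009 0.04060864 0.09878968] ((492.0514831542969, 40.856597900390625), (12.273491859436035, 48.75706481933594), 9.332927703857422)
lid 1404 ((491.0236511230469, 35.77613830566406), (108.6141586303711, 109.01124572753906), 8.942439079284668)<stdin>:3: RuntimeWarning: invalid value encountered in cast
```

```bash
cat >> h.py <<'E'
from scipy.spatial.transform import Rotation as Ro
CY=np.radians(3.8); LY=np.radians(9.2)
KN=np.array([.545,-.2815,.1494]); RIB=np.array([.492,.0407,.083])
def tool(yaw,lean,xyaw):
    # tool z leans by lean from down towards heading yaw; tool x horizontal at heading xyaw (=yaw+90)
    z=np.array([np.sin(lean)*np.cos(yaw),np.sin(lean)*np.sin(yaw),-np.cos(lean)])
    x=np.array([np.cos(xyaw),np.sin(xyaw),0]);return Ro.from_matrix(np.stack([x,np.cross(z,x),z],1))
def plan(p,R,n,g,show=True):
    o=bot.get_obs();P=o["eef_pos"];Q=Ro.from_quat(o["tool_rot"])
    w=(Q.inv()*R).as_rotvec()/n
    for i in range(n):
        s=Q.inv().apply((p-P)/(n-i)); s=s.round(3); P=P+Q.apply(s); 
        wr=np.degrees(w).round(1); Q=Q*Ro.from_rotvec(np.radians(wr))
        print(*s,*wr,g,sep=",",end=",\n")
    print("end",P.round(4))
def st():
    o=bot.get_obs();Q=Ro.from_quat(o["tool_rot"]);print("t",round(o["clock"],2),"p",o["eef_pos"].round(4),"F",o["ft_force"].round(1),"w",round(o["grip_width"],4),"q",o["joint_pos"].round(2),"tip",(o["eef_pos"]+Q.apply([0,0,.073])).round(4),"\n",Q.as_matrix().round(3).tolist())
E
python3 - <<'E'
from h import *
plan(np.array([.40,.12,.32]),tool(CY,0,CY+np.pi/2),10,0)
E
```

```text
-0.022,0.031,-0.002,-0.0,0.0,-3.0,0,
-0.023,0.029,-0.002,-0.0,0.0,-3.0,0,
-0.025,0.028,-0.002,-0.0,0.0,-3.0,0,
-0.026,0.027,-0.001,-0.0,0.0,-3.0,0,
-0.027,0.025,-0.002,-0.0,0.0,-3.0,0,
-0.029,0.024,-0.001,-0.0,0.0,-3.0,0,
-0.03,0.023,-0.002,-0.0,0.0,-3.0,0,
-0.031,0.021,-0.001,-0.0,0.0,-3.0,0,
-0.032,0.019,-0.002,-0.0,0.0,-3.0,0,
-0.033,0.018,-0.001,-0.0,0.0,-3.0,0,
end [0.4003 0.1199 0.3195]
```

drive_tool(steps=[-0.022,0.031,-0.002,0,0,-3,0,-0.023,0.029,-0.002,0,0,-3,0,-0.025,0.028,-0.002,0,0,-3,0,-0.026,0.027,-0.001,0,0,-3,0,-0.027,0.025,-0.002,0,0,-3,0,-0.029,0.024,-0.001,0,0,-3,0,-0.03,0.023,-0.002,0,0,-3,0,-0.031,0.021,-0.001,0,0,-3,0])

```text
clock: 0.77
eef_pos: [0.3645, 0.1839, 0.3169]
tool_rot: [0.719, 0.695, -0.0, 0.0]
ft_force: [0.9, 1.3, -0.5]
grip_width: 0.0427
```

Run:
```python
from h import *
st()
L=np.radians(35);R=tool(CY,L,CY+np.pi/2);z=R.as_matrix()[:,2]
print(KN-.174*z)
plan(KN-.174*z+[0,0,.0],R,16,0)
```

```text
t 0.77 p [0.3645 0.1839 0.3169] F [ 0.9  1.3 -0.5] w 0.0427 q [ 0.47  0.05 -0.18  1.33 -0.    0.5 ] tip [0.3645 0.1839 0.2439] 
 [[0.035, 0.999, -0.0], [0.999, -0.035, -0.0], [-0.0, -0.0, -1.0]]
[ 0.44541712 -0.28811429  0.29193246]
-0.029,0.006,0.002,-2.2,0.1,-0.4,0,
-0.029,0.006,0.002,-2.2,0.1,-0.4,0,
-0.029,0.006,0.002,-2.2,0.1,-0.4,0,
-0.03,0.005,0.002,-2.2,0.1,-0.4,0,
-0.03,0.005,0.002,-2.2,0.1,-0.4,0,
-0.03,0.005,0.002,-2.2,0.1,-0.4,0,
-0.029,0.004,0.002,-2.2,0.1,-0.4,0,
-0.03,0.004,0.003,-2.2,0.1,-0.4,0,
-0.03,0.004,0.003,-2.2,0.1,-0.4,0,
-0.03,0.003,0.003,-2.2,0.1,-0.4,0,
-0.029,0.003,0.003,-2.2,0.1,-0.4,0,
-0.03,0.003,0.003,-2.2,0.1,-0.4,0,
-0.03,0.003,0.003,-2.2,0.1,-0.4,0,
-0.029,0.002,0.003,-2.2,0.1,-0.4,0,
-0.03,0.002,0.002,-2.2,0.1,-0.4,0,
-0.029,0.001,0.003,-2.2,0.1,-0.4,0,
end [ 0.445  -0.2879  0.2916]
```

drive_tool(steps=[-0.029,0.006,0.002,-2.2,0.1,-0.4,-0.2,-0.029,0.006,0.002,-2.2,0.1,-0.4,-0.2,-0.029,0.006,0.002,-2.2,0.1,-0.4,-0.2,-0.03,0.005,0.002,-2.2,0.1,-0.4,-0.2,-0.03,0.005,0.002,-2.2,0.1,-0.4,-0.2,-0.03,0.005,0.002,-2.2,0.1,-0.4,-0.2,-0.03,0.004,0.002,-2.2,0.1,-0.4,-0.2,-0.03,0.004,0.003,-2.2,0.1,-0.4,-0.2])

```text
clock: 1.43
eef_pos: [0.4037, -0.0532, 0.3041]
tool_rot: [0.692, 0.705, 0.112, 0.106]
ft_force: [1.4, -0.7, -0.2]
grip_width: 0.051
```

drive_tool(steps=[-0.03,0.004,0.003,-2.2,0.1,-0.4,-0.2,-0.03,0.003,0.003,-2.2,0.1,-0.4,-0.2,-0.029,0.003,0.003,-2.2,0.1,-0.4,-0.2,-0.03,0.003,0.003,-2.2,0.1,-0.4,-0.2,-0.03,0.003,0.003,-2.2,0.1,-0.4,-0.2,-0.029,0.002,0.003,-2.2,0.1,-0.4,-0.2,-0.03,0.002,0.002,-2.2,0.1,-0.4,-0.2,-0.029,0.001,0.003,-2.2,0.1,-0.4,-0.2])

```text
clock: 2.1
eef_pos: [0.443, -0.2889, 0.2914]
tool_rot: [0.647, 0.699, 0.22, 0.209]
ft_force: [0.6, 0.5, 0.6]
grip_width: 0.0514
```

Run:
```python
from h import *
st()
p,d=vision.camera("top");i=p[:,:,::-1]
cv2.imwrite("pics/c.png",cv2.resize(i[100:260,380:540],None,fx=3.7,fy=3.7))
L=np.radians(35);R=tool(CY,L,CY+np.pi/2);z=R.as_matrix()[:,2]
plan(KN-.054*z,R,8,-0.2)
```

```text
t 2.1 p [ 0.443  -0.2889  0.2914] F [0.6 0.5 0.6] w 0.0514 q [-0.77  0.06 -0.39  0.68  0.44 -0.74] tip [ 0.4851 -0.2862  0.2318] 
 [[-0.075, 0.813, 0.577], [0.997, 0.065, 0.037], [-0.007, 0.578, -0.816]]
0.001,0.0,0.015,0.0,0.0,0.1,-0.2,
0.001,0.0,0.015,0.0,0.0,0.1,-0.2,
0.001,0.0,0.015,0.0,0.0,0.1,-0.2,
0.001,0.0,0.015,0.0,0.0,0.1,-0.2,
0.0,0.001,0.015,0.0,0.0,0.1,-0.2,
0.001,0.0,0.015,0.0,0.0,0.1,-0.2,
0.0,0.001,0.015,0.0,0.0,0.1,-0.2,
0.001,0.0,0.015,0.0,0.0,0.1,-0.2,
end [ 0.5138 -0.2835  0.1937]
```

View pics/c.png

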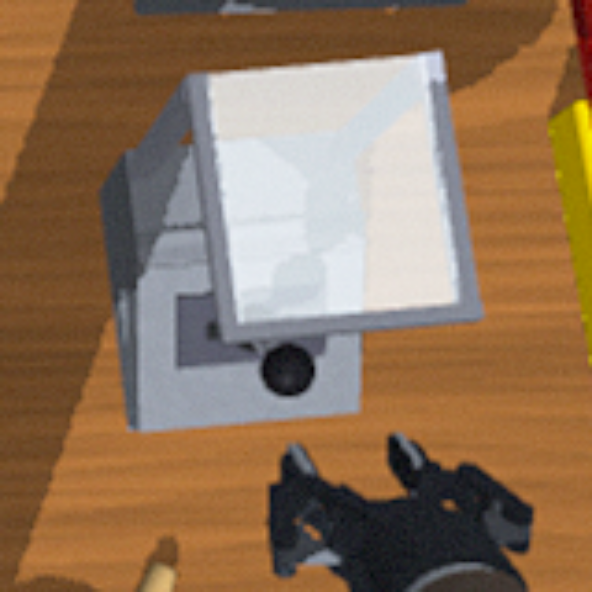

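Run:
```python
from h import *
print(proj("top",np.array([[.4851,-.2862,.2318],[.4851,-.2862,.2318],KN])))
```

```text
[[471.26335318 220.7367202 ]
 [471.26335318 220.7367202 ]
 [456.79518341 199.25870061]]
```

drive_tool(steps=[0.001,0,0.015,0,0,0,-0.2,0.001,0,0.015,0,0,0,-0.2,0.001,0,0.015,0,0,0,-0.2,0.001,0,0.015,0,0,0,-0.2,0,0.001,0.015,0,0,0,-0.2,0.001,0,0.015,0,0,0,-0.2,0,0.001,0.015,0,0,0,-0.2,0.001,0,0.015,0,0,0,-0.2])

```text
clock: 2.82
eef_pos: [0.5138, -0.2764, 0.1937]
tool_rot: [0.648, 0.7, 0.219, 0.208]
ft_force: [0.5, -0.0, -0.1]
grip_width: 0.0514
```

Run:
```python
from h import *
st()
p,d=vision.camera("top");i=p[:,:,::-1]
a=cv2.resize(i[100:260,380:540],None,fx=2.5,fy=2.5)
p,d=vision.camera("scene");i=p[:,:,::-1]
b=cv2.resize(i[150:310,130:290],None,fx=2.5,fy=2.5)
cv2.imwrite("pics/d.png",np.hstack([a,b]))
```

```text
t 2.82 p [ 0.5138 -0.2764  0.1937] F [ 0.5 -0.  -0.1] w 0.0514 q [-0.64  0.25 -0.45  0.38  0.38 -0.62] tip [ 0.5557 -0.2736  0.134 ] 
 [[-0.075, 0.815, 0.575], [0.997, 0.065, 0.038], [-0.007, 0.576, -0.818]]
```

View pics/d.png

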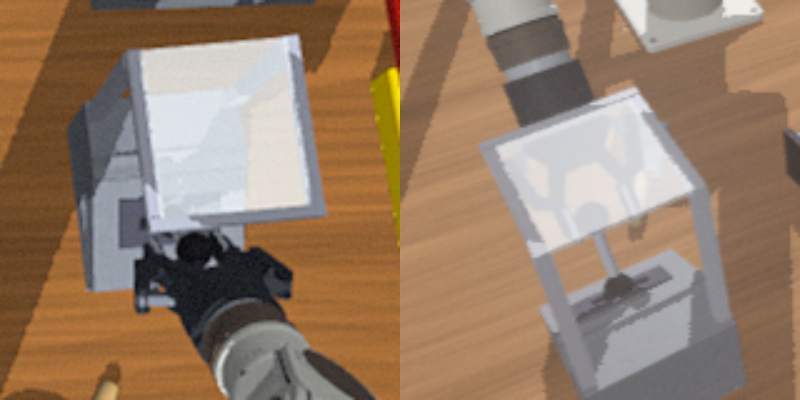

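drive_tool(steps=[0.005,0,0,0,0,0,-0.2,0.005,0,0,0,0,0,-0.2,0.005,0,0.001,0,0,0,-0.2,0.005,0,0.001,0,0,0,-0.2,0.004,0,0.001,0,0,0,-0.2,0.004,0,0.001,0,0,0,-0.2,0.004,0,0.002,0,0,0,-0.2,0.004,0,0.002,0,0,0,-0.2])

```text
clock: 3.58
eef_pos: [0.516, -0.241, 0.1888]
tool_rot: [0.647, 0.699, 0.219, 0.21]
ft_force: [-1.5, -5.0, 2.3]
grip_width: 0.0512
```

Run:
```python
from h import *
st()
p,d=vision.camera("top");i=p[:,:,::-1];np.save("pics/e.npy",d)
a=cv2.resize(i[140:270,190:350],(480,390))
p,d=vision.camera("scene");i=p[:,:,::-1];np.save("pics/e2.npy",d)
b=cv2.resize(i[150:270,270:420],(320,256))
cv2.imwrite("pics/e.png",np.hstack([a,np.vstack([b,np.zeros((134,320,3),np.uint8)])]))
st()
```

```text
t 3.58 p [ 0.516  -0.241   0.1888] F [-1.5 -5.   2.3] w 0.0512 q [-0.58  0.23 -0.51  0.32  0.35 -0.56] tip [ 0.5581 -0.2384  0.1292] 
 [[-0.074, 0.813, 0.577], [0.997, 0.066, 0.035], [-0.009, 0.578, -0.816]]
t 3.68 p [ 0.516  -0.2404  0.1884] F [-1.6 -5.1  2.8] w 0.0513 q [-0.58  0.23 -0.51  0.32  0.35 -0.56] tip [ 0.5581 -0.2378  0.1288] 
 [[-0.076, 0.814, 0.577], [0.997, 0.067, 0.037], [-0.008, 0.578, -0.816]]
```

View pics/e.png

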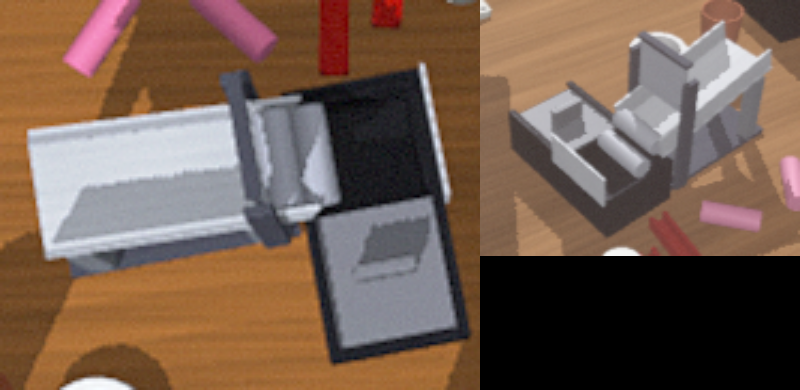

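drive_tool(steps=[0,0,0,0,0,0,-0.2,0,0,0,0,0,0,-0.2,0,0,0,0,0,0,-0.2,0,0,0,0,0,0,-0.2,0,0,0,0,0,0,-0.2,0,0,0,0,0,0,-0.2,0,0,0,0,0,0,-0.2,0,0,0,0,0,0,-0.2])

```text
clock: 4.35
eef_pos: [0.5158, -0.2407, 0.1882]
tool_rot: [0.647, 0.7, 0.22, 0.209]
ft_force: [2.2, -4.0, 2.9]
grip_width: 0.0512
```

```bash
cat >> h.py <<'E'
def look(name):
    p,d=vision.camera("top");i=p[:,:,::-1];np.save("pics/e.npy",d)
    a=cv2.resize(i[140:270,190:350],(480,390))
    p,d=vision.camera("scene");i=p[:,:,::-1];np.save("pics/e2.npy",d)
    b=cv2.resize(i[150:270,270:420],(320,256))
    cv2.imwrite(name,np.hstack([a,np.vstack([b,np.zeros((134,320,3),np.uint8)])]))
E
python3 -c "
from h import *
st();look('pics/f.png')"
```

```text
t 4.35 p [ 0.5158 -0.2407  0.1882] F [ 2.2 -4.   2.9] w 0.0512 q [-0.58  0.23 -0.51  0.32  0.35 -0.56] tip [ 0.5578 -0.238   0.1286] 
 [[-0.075, 0.814, 0.576], [0.997, 0.066, 0.037], [-0.007, 0.577, -0.817]]
```

View pics/f.png

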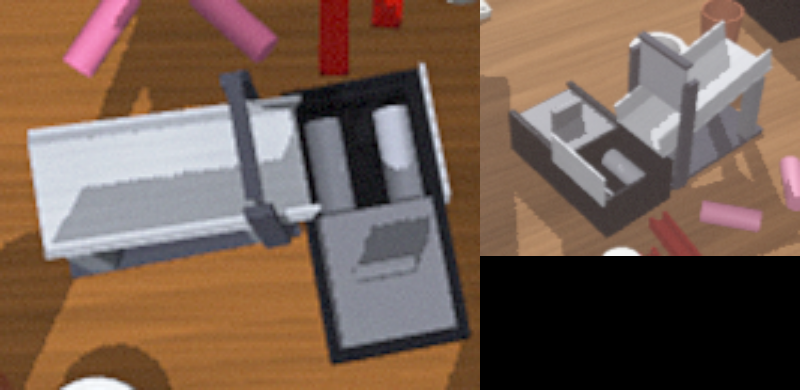

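Both rollers are lying in the case (top-view crop at about (328,165) and (398,155)), and the chute is empty. I'll ease the stick back to centre next.

drive_tool(steps=[-0.004,0,-0.002,0,0,0,-0.2,-0.004,0,-0.002,0,0,0,-0.2,-0.004,0,-0.001,0,0,0,-0.2,-0.005,0,-0.001,0,0,0,-0.2,-0.005,0,-0.001,0,0,0,-0.2,-0.006,0,-0.001,0,0,0,-0.2,-0.006,0,0,0,0,0,-0.2,-0.008,0,0,0,0,0,-0.2])

```text
clock: 5.12
eef_pos: [0.5137, -0.2824, 0.1943]
tool_rot: [0.647, 0.7, 0.22, 0.207]
ft_force: [0.5, -0.3, 0.3]
grip_width: 0.0514
```

drive_tool(steps=[0,0,-0.01,0,0,0,-0.2,0,0,-0.015,0,0,0,-0.2,0,0,-0.02,0,0,0,-0.2,0,0,-0.02,0,0,0,-0.2,0,0,-0.02,0,0,0,-0.2,0,0,-0.02,0,0,0,-0.2,0,0,-0.02,0,0,0,-0.2,0,0,-0.01,0,0,0,-0.2])

```text
clock: 5.78
eef_pos: [0.4355, -0.288, 0.308]
tool_rot: [0.647, 0.699, 0.22, 0.21]
ft_force: [-0.5, -0.3, 0.0]
grip_width: 0.0511
```

Run:
```python
from h import *
st()
p,d=vision.camera("top");i=p[:,:,::-1];W=cloud("top",d)
a=cv2.resize(i[140:270,190:350],(480,390));b=cv2.resize(i[100:260,380:540],(320,320))
cv2.imwrite("pics/g.png",np.hstack([a,np.vstack([b,np.zeros((70,320,3),np.uint8)])]))
u=np.array([np.cos(LY),np.sin(LY),0]);O=RIB+.1*u
for px in[(328,165),(398,155),(395,185),(335,190)]:
    q=W[int(140+px[1]/3),int(190+px[0]/3)];e=q-O;print(px,q.round(3),"case xy",round(e@u,3),round(-e[0]*u[1]+e[1]*u[0],3))
C=i[190:210,448:470].astype(int);S=W[190:210,448:470];K=S[(C.max(2)<70)&(S[:,:,2]>.12)];print(K.mean(0),len(K))
pre=RIB-.05*u;pre[2]=.30
plan(pre,tool(LY,0,LY+np.pi/2),12,1)
```

```text
t 5.78 p [ 0.4355 -0.288   0.308 ] F [-0.5 -0.3  0. ] w 0.0511 q [-0.78  0.03 -0.37  0.73  0.44 -0.75] tip [ 0.4777 -0.2853  0.2484] 
 [[-0.075, 0.813, 0.578], [0.997, 0.066, 0.036], [-0.009, 0.579, -0.816]]
(328, 165) [0.584 0.086 0.04 ] case xy -0.002 0.03
(398, 155) [0.592 0.028 0.042] case xy -0.003 -0.029
(395, 185) [0.567 0.031 0.04 ] case xy -0.028 -0.022
(335, 190) [0.564 0.082 0.038] case xy -0.023 0.029
[ 0.5428386  -0.27974022  0.16136717] 158
0.027,0.002,0.002,2.9,0.2,-0.4,1,
0.027,0.002,0.002,2.9,0.2,-0.4,1,
0.027,0.002,0.002,2.9,0.2,-0.4,1,
0.026,0.003,0.002,2.9,0.2,-0.4,1,
0.026,0.003,0.002,2.9,0.2,-0.4,1,
0.027,0.003,0.002,2.9,0.2,-0.4,1,
0.026,0.003,0.001,2.9,0.2,-0.4,1,
0.026,0.004,0.001,2.9,0.2,-0.4,1,
0.027,0.004,0.001,2.9,0.2,-0.4,1,
0.026,0.004,0.002,2.9,0.2,-0.4,1,
0.027,0.005,0.001,2.9,0.2,-0.4,1,
0.026,0.005,0.001,2.9,0.2,-0.4,1,
end [0.443  0.0327 0.3001]
```

View pics/g.png

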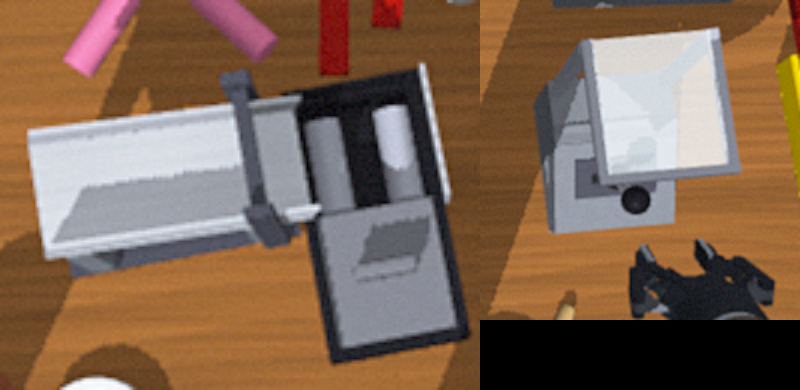

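drive_tool(steps=[0.027,0.002,0.002,2.9,0.2,-0.4,1,0.027,0.002,0.002,2.9,0.2,-0.4,1,0.027,0.002,0.002,2.9,0.2,-0.4,1,0.026,0.003,0.002,2.9,0.2,-0.4,1,0.026,0.003,0.002,2.9,0.2,-0.4,1,0.027,0.003,0.002,2.9,0.2,-0.4,1,0.026,0.003,0.001,2.9,0.2,-0.4,1,0.026,0.004,0.001,2.9,0.2,-0.4,1])

```text
clock: 6.5
eef_pos: [0.4401, -0.0728, 0.2998]
tool_rot: [0.653, 0.75, 0.077, 0.069]
ft_force: [1.4, -0.3, -0.3]
grip_width: 0.0
```

drive_tool(steps=[0.027,0.004,0.001,2.9,0.2,-0.4,1,0.026,0.004,0.002,2.9,0.2,-0.4,1,0.027,0.005,0.001,2.9,0.2,-0.4,1,0.026,0.005,0.001,2.9,0.2,-0.4,1,0,0,0,0,0,0,1,0,0,0,0,0,0,1])

```text
clock: 7.0
eef_pos: [0.4436, 0.0347, 0.2964]
tool_rot: [0.645, 0.764, 0.005, -0.001]
ft_force: [0.1, -0.8, 0.8]
grip_width: -0.0002
```

Run:
```python
from h import *
st()
u=np.array([np.cos(LY),np.sin(LY),0])
pre=RIB-.032*u;pre[2]=.151
plan(pre,tool(LY,0,LY+np.pi/2),8,1)
```

```text
t 7.0 p [0.4436 0.0347 0.2964] F [ 0.1 -0.8  0.8] w -0.0002 q [ 0.07  0.13 -0.15  1.28  0.01 -0.1 ] tip [0.4439 0.0353 0.2234] 
 [[-0.169, 0.986, 0.004], [0.986, 0.169, 0.008], [0.007, 0.006, -1.0]]
-0.0,0.002,0.018,0.0,-0.1,0.1,1,
-0.0,0.002,0.018,0.0,-0.1,0.1,1,
-0.0,0.002,0.018,0.0,-0.1,0.1,1,
-0.0,0.002,0.018,0.0,-0.1,0.1,1,
-0.001,0.002,0.018,0.0,-0.1,0.1,1,
-0.0,0.002,0.019,0.0,-0.1,0.1,1,
-0.001,0.002,0.018,0.0,-0.1,0.1,1,
-0.0,0.002,0.019,0.0,-0.1,0.1,1,
end [0.4605 0.0357 0.1505]
```

drive_tool(steps=[0,0.002,0.018,0,-0.1,0.1,1,0,0.002,0.018,0,-0.1,0.1,1,0,0.002,0.018,0,-0.1,0.1,1,0,0.002,0.018,0,-0.1,0.1,1,-0.001,0.002,0.018,0,0,0.1,1,0,0.002,0.018,0,0,0.1,1,-0.001,0.002,0.018,0,0,0.1,1,0,0.002,0.018,0,0,0,1])

```text
clock: 7.67
eef_pos: [0.4601, 0.0331, 0.1525]
tool_rot: [0.651, 0.759, 0.003, 0.002]
ft_force: [-0.3, -0.5, -0.2]
grip_width: -0.0003
```

Run:
```python
from h import *
st();look('pics/i.png')
```

```text
t 7.67 p [0.4601 0.0331 0.1525] F [-0.3 -0.5 -0.2] w -0.0003 q [ 0.07  0.29 -0.35  0.92  0.   -0.08] tip [0.4607 0.0332 0.0795] 
 [[-0.151, 0.988, 0.007], [0.988, 0.151, 0.001], [0.0, 0.008, -1.0]]
```

View pics/i.png

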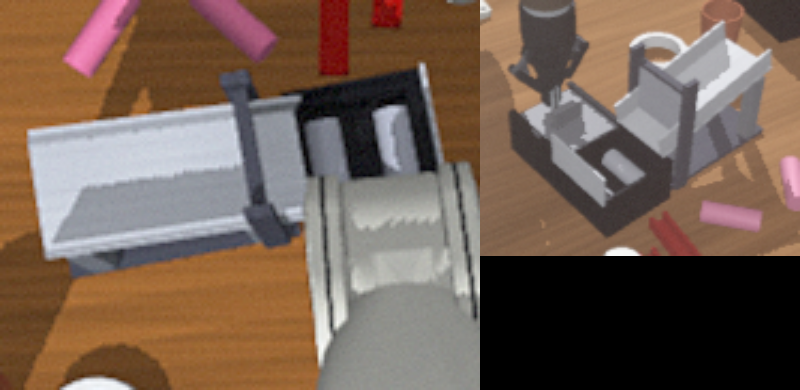

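drive_tool(steps=[0,0.012,0,0,0,0,1,0,0.012,0,0,0,0,1,0,0.012,0,0,0,0,1,0.001,0.012,0,0,0,0,1,0,0.012,0,0,0,0,1,0,0.012,0,0,0,0,1,0,0.012,0,0,0,0,1,0,0,0,0,0,0,1])

```text
clock: 8.43
eef_pos: [0.545, 0.0477, 0.1548]
tool_rot: [0.651, 0.759, 0.004, 0.003]
ft_force: [0.4, 0.3, 0.8]
grip_width: -0.0001
```

Run:
```python
from h import *
st();look('pics/j.png')
```

```text
t 8.43 p [0.545  0.0477 0.1548] F [0.4 0.3 0.8] w -0.0001 q [ 0.09  0.44 -0.12  1.    0.   -0.07] tip [0.5457 0.0478 0.0818] 
 [[-0.153, 0.988, 0.009], [0.988, 0.153, 0.001], [0.0, 0.009, -1.0]]
```

View pics/j.png

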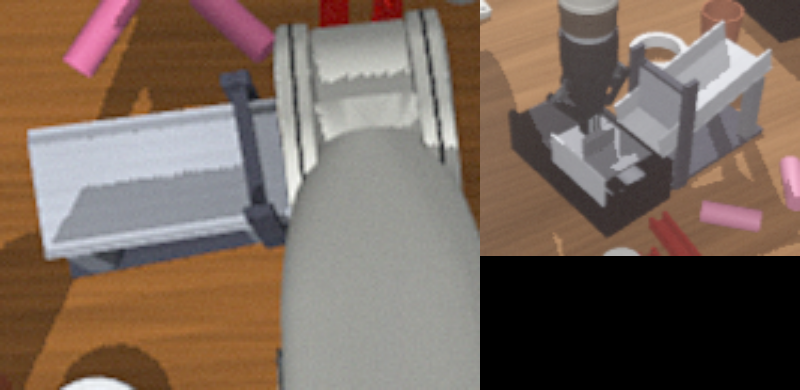

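drive_tool(steps=[0,0.004,0.001,0,0,0,1,0,0.004,0.001,0,0,0,1,0,0.003,0.001,0,0,0,1,0,0.003,0,0,0,0,1,0,0.003,0,0,0,0,1,0,0.002,0,0,0,0,1,0,0.002,0,0,0,0,1,0,0,0,0,0,0,1])

```text
clock: 9.2
eef_pos: [0.5634, 0.0514, 0.1506]
tool_rot: [0.651, 0.759, 0.002, 0.001]
ft_force: [-4.5, -1.0, 1.8]
grip_width: 0.0
```

drive_tool(steps=[0,0.002,0,0,0,0,1,0,0.002,0,0,0,0,1,0,0.002,0,0,0,0,1])

```text
clock: 9.45
eef_pos: [0.5651, 0.0517, 0.1502]
tool_rot: [0.651, 0.759, -0.002, -0.002]
ft_force: [-15.1, -2.3, 10.0]
grip_width: -0.0001
```

drive_tool(steps=[0,0.002,0,0,0,0,1,0,0.001,0,0,0,0,1])

```text
clock: 9.62
eef_pos: [0.5715, 0.0528, 0.1503]
tool_rot: [0.651, 0.759, 0.001, 0.001]
ft_force: [-1.1, -0.5, -0.3]
grip_width: -0.0002
```

drive_tool(steps=[0,0.002,0,0,0,0,1,0,0.001,0,0,0,0,1])

```text
clock: 9.78
eef_pos: [0.5743, 0.0532, 0.1504]
tool_rot: [0.651, 0.759, 0.001, 0.001]
ft_force: [-9.1, -1.6, 5.3]
grip_width: -0.0002
```

drive_tool(steps=[0,0.001,0,0,0,0,1,0,0.001,0,0,0,0,1])

```text
clock: 9.95
eef_pos: [0.5746, 0.0532, 0.1504]
tool_rot: [0.651, 0.759, -0.0, -0.001]
ft_force: [-14.6, -1.3, 9.2]
grip_width: 0.0
```

drive_tool(steps=[0,0.001,0,0,0,0,1,0,0.001,0,0,0,0,1])

```text
clock: 10.12
eef_pos: [0.5749, 0.0533, 0.1504]
tool_rot: [0.651, 0.759, -0.002, -0.002]
ft_force: [-18.4, -3.2, 13.6]
grip_width: -0.0002
```

drive_tool(steps=[0,0.001,0,0,0,0,1,0,0,0,0,0,0,1])

```text
clock: 10.28
eef_pos: [0.575, 0.0533, 0.1503]
tool_rot: [0.651, 0.759, -0.003, -0.002]
ft_force: [-18.7, -2.2, 13.3]
grip_width: -0.0002
```

drive_tool(steps=[0,-0.006,0,0,0,0,1,0,-0.006,0,0,0,0,1,0,-0.006,-0.01,0,0,0,1,0,-0.002,-0.02,0,0,0,1,0,0,-0.03,0,0,0,1,0,0,-0.03,0,0,0,1,0,-0.02,-0.03,0,0,0,1,0,-0.03,-0.02,0,0,0,1])

```text
clock: 10.95
eef_pos: [0.5136, 0.0435, 0.2944]
tool_rot: [0.65, 0.76, 0.006, 0.005]
ft_force: [1.1, 0.4, 1.6]
grip_width: -0.0002
```

drive_tool(steps=[0,-0.03,0,0,0,0,1,0,-0.03,0,0,0,0,1,0,-0.03,0,0,0,0,1,0,-0.03,0,0,0,0,1,-0.03,-0.02,0,0,0,0,1,-0.03,-0.01,0,0,0,0,1,-0.03,0,0,0,0,0,1,0,0,0,0,0,0,1])

```text
clock: 11.62
eef_pos: [0.3773, -0.0723, 0.291]
tool_rot: [0.653, 0.758, 0.003, 0.005]
ft_force: [1.1, 0.1, -0.4]
grip_width: 0.0002
```

Run:
```python
from h import *
st();look('pics/k.png')
p,d=vision.camera("top");cv2.imwrite("pics/l.png",p[:,:,::-1])
W=cloud("top",d);S=W[150:240,285:350].reshape(-1,3);m=(S[:,2]>.088)&(S[:,2]<.108)
u=np.array([np.cos(LY),np.sin(LY),0]);v=np.array([-u[1],u[0],0])
e=S[m]-RIB;a=e@u;b=e@v;k=(abs(b)<.03)&(a>.05)&(a<.13);print("rib moved",k.sum(),np.median(a[k]),a[k].min(),a[k].max(),np.median(b[k]))
d0=np.load("pics/top0.npy");S=cloud("top",d0)[150:260,285:350].reshape(-1,3);m=(S[:,2]>.088)&(S[:,2]<.108);e=S[m]-RIB;a=e@u;b=e@v;k=(abs(b)<.03)&(abs(a)<.03);print(k.sum(),np.median(a[k]),a[k].min(),a[k].max())
```

```text
t 11.62 p [ 0.3773 -0.0723  0.291 ] F [ 1.1  0.1 -0.4] w 0.0002 q [-0.19  0.01 -0.3   1.25  0.   -0.34] tip [ 0.3782 -0.0725  0.218 ] 
 [[-0.148, 0.989, 0.012], [0.989, 0.148, -0.002], [-0.004, 0.012, -1.0]]
rib moved 115 0.09997897632444235 0.09416362486318881 0.10699435060000166 0.0011145043964366646
111 -0.0004665625841627405 -0.006039076285133185 0.006262501494459751
```

View pics/k.png

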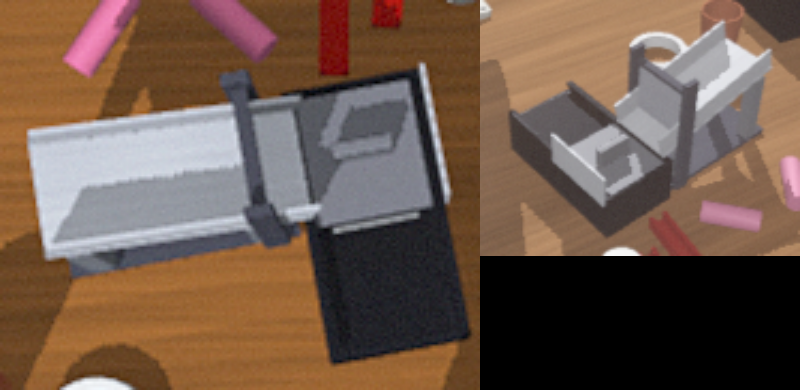

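View pics/l.png

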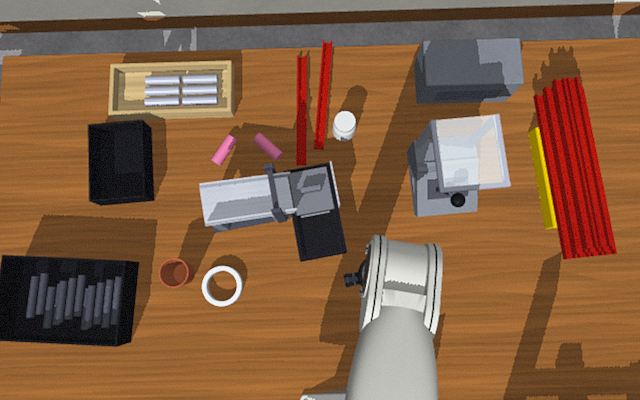

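The pictures show the lid over the opening (crop (375,155)), the knob centred at (458,200), and the jar, tape and cup unmoved. I'm handing the job in.

```bash
python3 -c "
from workcell import job_done;print(job_done())"
```

```text
the job is handed in; nothing more can be done
None
```

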